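# Clip the bread bin shut

### The arm

A 6-joint arm with a two-finger parallel gripper is mounted at the origin on the work surface. World frame = base frame: x ahead of the robot, y to its left, z up, the work surface at z = 0. Lengths are in m, angles in degrees, forces in N, time in s.
With the tool pointing down it reaches from about 0.3 to 0.75 m from the base axis. Payload 8.5 kg.
Tool frame: the origin (TCP) lies at the very end of the fingers, on their centre line; the grasp point (between the pads) lies 19 mm behind it (bot.grip_depth is the z of the grasp point in the tool frame, in m); z points along the fingers, y is the line along which they close (so a half turn about z gives the same grasp; the last joint's range is limited). The gripper opens to 88 mm and grips with 3 to 60 N. Pads are 18 mm wide; open, the fingers measure 123 mm over their backs; the gripper's body (75 mm by 187 mm) begins 45 mm behind the grasp point.
Start: joints at [58.253, 21.807, 74.336, -0, 83.858, -12.336], TCP at [0.183, 0.519, 0.239] pointing down, gripper open.
Joint ranges: [-178.18, 178.18], [-50.72, 133.34], [12.68, 142.11], [-81.47, 261.47], [9.98, 163.14], [-165.26, 165.26]. Speed limits (degrees/s): [136.94, 136.94, 180, 180, 180, 180].

### API

Orientations are given as [roll, pitch, yaw] about the fixed x, y, z axes, in that order (R = Rz(yaw) Ry(pitch) Rx(roll)).
In Python, from bench import readout, get_image, bot gives the robot as it stands. The module is installed in compiled form; this text tells all that it offers.
- The arm moves only by the shell command python3 -m inch 'ROWS'. ROWS is JSON, a list of rows, each a list of 3 entries, a list of its own where there are three numbers: the turn, a rotation vector about the world's x, y, z in rad, then the shift along the world's x, y, z in mm, then the finger opening in mm, from 0 to 88.1. A call has 1 to 20 rows; each row is the pose to reach, as a shift and turn from the pose commanded when the call began; what a row does not reach only later rows make up. A row lasts 1/12 s, in which the tool goes at most 41.7 mm and 7.16 degrees, less where a joint would pass 70% of its speed; a pose out of reach is approached as far as the arm can. A call with a gripper value outside its range is refused whole. The fingers move at their own pace and stop on an object; the grip force is fixed at half the most. Time passes only in rows, so rows that repeat a pose let the fingers close. It gives the time, the measured TCP pose, the force, the opening and the grip force at its end, in the units of the state.
- readout.observe(): the state, without advancing time (a new reading comes with each control period).
- get_image(name): name is "scene" or "top"; returns a dict with "img" (400x640x3 uint8, blue, green, red), "fovy" (degrees; the focal length in pixels is half the picture's height over the tangent of half this angle, whatever the lens; pixels are square), "cx", "cy" (the principal point, pixels), "D" ([k1, k2, p1, p2, k3] as OpenCV has them; the pictures are not rectified), "R" (3x3) and "t" (3): a world point X has camera coordinates R X + t. Camera axes: x right, y down, z forward; pixel columns grow to the right and rows downward; lengths in m; the calibration is good to about 2 mm. A picture is of the moment at which its call begins. There is no depth.
- bot.sign_off(): hands the job in; it is judged then, once.
The state is a dict: "clock": time; "joint_pos": joint angles; "joint_vel": joint speeds; "joint_efforts": joint torques, N m; "eef_pos": TCP position; "orientation": TCP orientation; "contact_force": force on the tool from outside, world axes, zero at the start; "moment": the same for the moment, N m; "opening": finger opening in m; "finger_force": force on a finger pad.
Only numpy, scipy, OpenCV 4.12 (cv2) and the standard library are available. Lean on these libraries where they do the work, as an engineer would, in place of code of your own. Each camera call takes 0.05 s, during which the arm holds its last target. There are 200 camera calls.

### The job

The lid of the black bread bin stands ajar on its rubber seal. Swing the red-tabbed wire loop of the latch over and hook its crossbar behind the brass keeper on the lid, let go of it, and only then press the red lever by its thumb button down past its dead point until it lies fully home and the lid is drawn tight. Once it is down, press it home with a steady 15 N or so for half a second, and at no time push the lever with more than 22 N. Do not lean on the lid, leave the other kitchen things where they are, and finish with the robot clear.

Things in the scene. Friction and masses are not known exactly. Their poses are not given: they have to be found in the camera images.
- bin: Black bread bin, 260 mm deep (x), 300 wide (y), 180 high, fixed. Origin: centre of underside; x from its front (sloping side) to its back, z up. The front is upright to 110 mm; from there the top slopes up to the back at 20 degrees for 178 mm, then is level. The draw latch lies on the slope's middle line. The sprung lid begins 35 mm up the slope from the lever pivot.
- latch_base (a point): Latch base plate, fixed on the slope. Origin on the slope surface below the lever pivot; its x points up the slope to the back (20 degrees above level), y along the bin's width, z out of the slope (normal). Within 44 x 32 mm.
- lever_pivot (a point): Hinge axis of the red lever, along bin y, fixed, 8 mm above the slope. The keeper seat lies 64.5 mm up the slope from it with the lid ajar, 61.3 mm once the latch has drawn the lid tight on its springy seal.
- lever (a joint): Angle of the red lever, rad: 0 = closed, flat on the slope, pointing to the front; grows as its tip rises; 1.57 = square to the slope; stop 1.92. Stays where left (friction 0.15 Nm). With the loop hooked it is slack down to 0.95, then torque rises to about 0.5 Nm (11 N at the tip) near 0.7; dead point near 0.2; it must be pushed on to its stop at 0, friction may hold it short.
- lever_tip (a point): Middle of the upper face of the red lever where its black thumb button is screwed in, 44 mm from the pivot, 4.5 mm off the pivot line. The button is round, 20 mm across; its top stands 5 to 13 mm above this point (screwed in to a different, unmeasured height each time): feel for it. Lever: 26 mm wide, 5 mm thick, reaching 55 mm from the pivot; the upper face looks to the back while it stands up.
- loop_pin (a point): Hinge pin of the wire loop on the lever, 20 mm from the lever pivot. At lever angle 0 it lies 19.7 mm down the slope from the pivot and 3.5 mm nearer to the slope; it turns with the lever.
- loop (a joint): Angle of the wire loop relative to the lever, rad; grows as the loop swings up off the keeper and over to the front; stop 4.15. The loop's direction, measured from up-the-slope towards the slope's normal, is this value minus the lever angle. It starts flopped to the front, at the stop. It swings freely and falls by its weight.
- loop_bar (a point): Middle of the crossbar of the wire loop: a steel U of 5 mm wire, 42 mm between its two side wires, crossbar 80 mm from the loop's pin.
- loop_tab (a point): Where to pinch: on the red tab of the loop, 22 mm out from the crossbar. The tab is 14 mm wide (along bin y, the way to pinch), 7 mm thick, 32 mm long from the crossbar, bent by 25 degrees out of the loop's plane (away from the lid when the loop lies hooked).
- keeper (a point): Brass hook on the lid, 18 mm wide. Origin on the slope at the back face of its post; x up the slope, z normal. Post x -6 to 0, 11 mm high; lip x 0 to 4, underside 8 mm up. Crossbar goes over and down to the lid behind the lip (centre x 7 mm or more), then is drawn under it. Lying bar: x 18 mm with lever at 1.9, 13 at 1.65; below 1.4 it catches the lip: pull the loop back, the lever follows (8 N).
- keeper_seat (a point): Where the middle of the crossbar sits when hooked and drawn tight: 2.5 mm behind the post, 4 mm above the slope surface. It moves with the lid, which hinges at the bin's back.
- canister_a: Black canister, 86 mm across, 113 mm high, loose bystander; origin under its centre
- canister_b: Black canister, 86 mm across, 113 mm high, loose bystander; origin under its centre
- canister_c: Black canister, 86 mm across, 113 mm high, loose bystander; origin under its centre
- mug: White mug, 80 mm across, 92 mm high, loose bystander; origin under its centre
- spoon: Wooden spoon, 200 mm long, lying, loose bystander
- plate: White plate, 170 mm across, 18 mm high, loose bystander; origin under its centre

How it is judged:
By the outcome, as a careful person would: the job done as asked, in the order asked, and still so for the second after the job is handed in, with the robot touching nothing.
It also fails if it takes over 70 s, if anything falls off the work surface, if the arm or the gripper's body presses on something with over 40 N, if the wrist force passes 120 N, or if a joint passes its speed limit or range.

## Working session

There is one attempt and no reset: what is moved stays moved. The work goes in short steps, Python scripts to look and compute and a shell command to move; the robot and the scene stay as the last step left them, time stands still between calls to the robot, and variables do not carry over. Pictures are saved under pics/ and viewed, at most 10 in all, crops included, and the job is handed in when it is done.

```bash
mkdir -p pics; python3 - <<'E'
from bench import readout,get_image,bot
import cv2,numpy as np
print(readout.observe())
for n in("scene","top"):
    d=get_image(n);cv2.imwrite(f"pics/{n}0.png",d["img"]);print(n,d["fovy"],d["cx"],d["cy"],d["D"],d["R"],d["t"], -np.array(d["R"]).T@d["t"])
E
```

```text
{'clock': 0.0, 'joint_pos': array([ 5.82527650e+01,  2.18413976e+01,  7.43833948e+01, -7.41706490e-04,
        8.38585585e+01, -1.23363495e+01]), 'joint_vel': array([-0.04158984,  0.02706746,  0.04067265,  0.06566376, -0.01601034,
        0.04213465]), 'joint_efforts': array([-7.04570775e-04, -4.37936854e+01, -2.24562389e+01,  7.14093307e-02,
        3.52873304e-02, -1.24836811e-04]), 'eef_pos': array([0.18264958, 0.51849479, 0.23814195]), 'orientation': array([-1.79918416e+02, -1.70876203e-02,  1.60589182e+02]), 'contact_force': array([-0.65766193,  0.49721394,  0.50836101]), 'moment': array([ 0.04988432, -0.02058399,  0.00283919]), 'finger_force': 0.0, 'opening': 0.08796627352269097}
scene 48.63816539564508 322.87392880707966 201.54441189884596 [-0.11790778  0.          0.          0.          0.        ] [[-0.11639266  0.99317635  0.00731325]
 [ 0.75325202  0.09306984 -0.65111397]
 [-0.64735164 -0.07027616 -0.75894474]] [ 0.06064146 -0.33644948  1.65821454] [1.33393738 0.08761858 1.03898276]
top 42.52877528510488 319.204615397355 196.85357716252298 [-0.11592697  0.          0.          0.          0.        ] [[-1.42586771e-02 -9.99895583e-01 -2.34811291e-03]
 [-9.95406201e-01  1.44169301e-02 -9.46501266e-02]
 [ 9.46740961e-02  9.87740561e-04 -9.95507830e-01]] [0.00378939 0.5428691  1.41577104] [ 0.40639246 -0.00543592  1.46080268]
```

View pics/scene0.png

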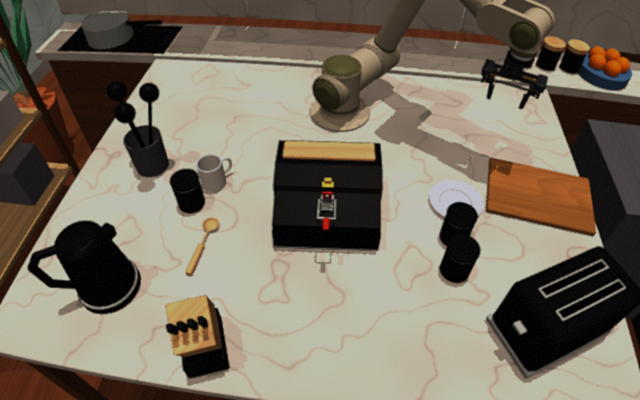

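View pics/top0.png

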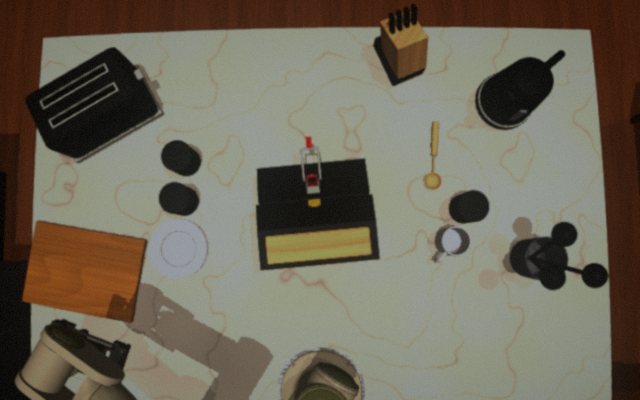

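The bin's sloping front faces away from the robot. In the scene view the keeper is at about (327,183) and the red tab at (326,222); in the top view they are at (314,203) and (309,141). I'll enlarge both.

```bash
python3 - <<'E'
import cv2,numpy as np
a=cv2.imread("pics/scene0.png")[130:270,265:390];b=cv2.imread("pics/top0.png")[128:276,250:385]
a=cv2.resize(a,None,fx=3.2,fy=3.2*1,interpolation=cv2.INTER_CUBIC);b=cv2.resize(b,None,fx=2.9,fy=2.9,interpolation=cv2.INTER_CUBIC)
h=450;c=np.zeros((h,a.shape[1]+b.shape[1],3),np.uint8);c[:a.shape[0],:a.shape[1]]=a;c[:b.shape[0],a.shape[1]:]=b
c=np.clip(c.astype(float)*1.8,0,255).astype(np.uint8)
print(c.shape);cv2.imwrite("pics/crop0.png",c[:,:800])
E
```

```text
(450, 792, 3)
```

View pics/crop0.png

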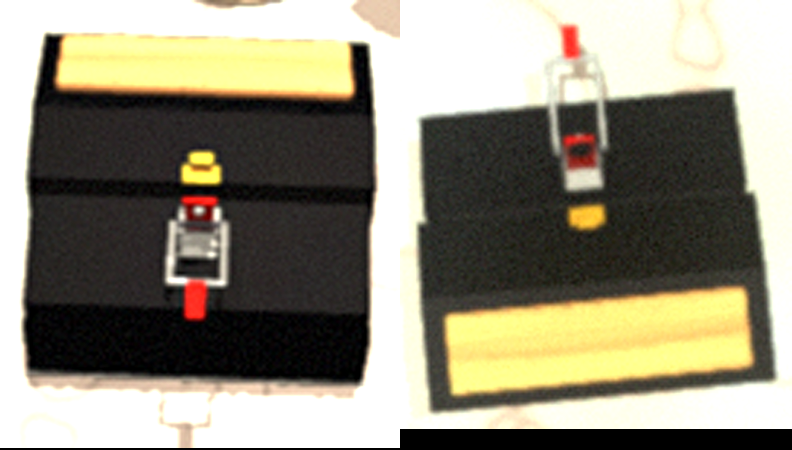

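```bash
cat >h.py <<'E'
import numpy as np,cv2
from bench import readout,get_image,bot
def ray(d,p):
    f=200/np.tan(np.radians(d["fovy"])/2);K=np.array([[f,0,d["cx"]],[0,f,d["cy"]],[0,0,1]])
    q=cv2.undistortPoints(np.array([[p]],float),K,np.array(d["D"])).ravel()
    R=np.array(d["R"]);v=R.T@np.r_[q,1];return -R.T@np.array(d["t"]),v/np.linalg.norm(v)
def plane(d,p,z):
    c,v=ray(d,p);return c+v*(z-c[2])/v[2]
def tri(a,pa,b,pb):
    c1,v1=ray(a,pa);c2,v2=ray(b,pb)
    s=np.linalg.lstsq(np.c_[v1,-v2],c2-c1,rcond=None)[0];A=c1+s[0]*v1;B=c2+s[1]*v2
    return (A+B)/2,np.linalg.norm(A-B)
S=lambda u,v:(265+u/3.2-.35,130+v/3.2-.35)
T=lambda u,v:(250+(u-400)/2.9-.33,128+v/2.9-.33)
E
python3 - <<'E'
from h import *
np.set_printoptions(precision=4,suppress=True)
s=get_image("scene");t=get_image("top")
for n,p,z in[("front+y",(420,118),.11),("front-y",(735,90),.11),("back+y",(432,410),.175),("back-y",(775,380),.175)]:
    print(n,plane(t,T(*p),z))
for n,p,q in[("front-y",(28,303),(735,90)),("front+y",(368,318),(420,118)),("lidback-y",(50,35),(775,380)),("lidback+y",(368,42),(432,410)),("tabend",(195,317),(569,27)),("keeperfront",(201,183),(586,206)),("tabroot",(195,283),(572,57)),]:
    print(n,*tri(s,S(*p),t,T(*q)))
for nm,d in(("s",s),("t",t)):
    h=cv2.cvtColor(d["img"],cv2.COLOR_BGR2HSV)
    for c,m in(("red",((h[...,0]<6)|(h[...,0]>172))&(h[...,1]>170)&(h[...,2]>50)),("yel",(h[...,0]>14)&(h[...,0]<32)&(h[...,1]>130)&(h[...,2]>60))):
        n,_,st,ce=cv2.connectedComponentsWithStats(m.astype(np.uint8))
        for i in range(1,n):
            if st[i,4]>8 and 280<ce[i,0]<350 and 120<ce[i,1]<235:print(nm,c,st[i],ce[i])
E
```

```text
front+y [0.6134 0.1615 0.11  ]
front-y [ 0.6351 -0.128   0.11  ]
back+y [0.3502 0.1441 0.175 ]
back-y [ 0.3717 -0.1509  0.175 ]
front-y [ 0.6349 -0.1241  0.1073] 0.00832029780244441
front+y [0.6142 0.1618 0.1051] 0.0004847567198062755
lidback-y [ 0.3711 -0.1485  0.1678] 0.0063727690166267194
lidback+y [0.3501 0.1451 0.1731] 0.0016929165287243113
tabend [0.6823 0.0233 0.1739] 0.001972121978939896
keeperfront [0.526  0.0108 0.1546] 0.0022649893353924614
tabroot [0.6543 0.0205 0.1802] 0.001167573000282638
s red [321 191  12   8  50] [326.98 193.34]
s red [322 218   8  12  87] [325.4483 223.5747]
s yel [ 282  141   94   19 1167] [328.4053 150.8672]
s yel [307 142  24   2  34] [318.9118 142.4118]
s yel [321 177  13  11 113] [327.2212 182.5575]
t red [306 137   5  11  40] [308.25  141.825]
t red [306 174  11   5  34] [311.1176 175.9412]
t red [309 181   8   4  24] [312.625  182.9583]
t yel [308 198  13  10 100] [314.   202.28]
```

```bash
cat >>h.py <<'E'
xb=np.array([-.9973,-.0736,0]);yb=np.array([.0736,-.9973,0]);zz=np.array([0,0,1.])
c20,s20=np.cos(np.radians(20)),np.sin(np.radians(20))
xs=xb*c20+zz*s20;ns=-xb*s20+zz*c20;F=np.array([.6225,.0172,.11])
def sl(p):p=np.asarray(p)-F;return 1e3*np.array([p@xs,p@yb,p@ns])   # slope mm
def wd(s,y,n):return F+(s*xs+y*yb+n*ns)/1e3
def pin(L,s0):
    return np.array([s0-19.7*np.cos(L)-3.5*np.sin(L),8+19.7*np.sin(L)-3.5*np.cos(L)])
def loop(L,d,s0,out=22):  # bar, tab point (s,n)
    p=pin(L,s0);b=p+80*np.array([np.cos(d),np.sin(d)]);e=d+np.radians(25)
    return b,b+out*np.array([np.cos(e),np.sin(e)])
E
python3 - <<'E'
from h import *
np.set_printoptions(precision=4,suppress=True)
s=get_image("scene");t=get_image("top")
for n,a,b in[("tabc",(325.45,223.57),(308.25,141.82)),("tabend",S(195,317),T(569,27)),("tabroot",S(195,283),T(572,57)),("keepfront",S(201,183),T(586,206)),("keepertop",(327.2,180),(314,202))]:
    p,e=tri(s,a,t,b);print(n,p,e,sl(p))
for L in(1.6,1.75,1.9):
    b,c=loop(L,4.15-L,49.6,16);print(L,"bar",b,"tabc",c,"end",loop(L,4.15-L,49.6,32)[1])
E
```

```text
tabc [0.6691 0.022  0.1773] 0.0007967744003272282 [-21.0284  -1.3916  79.2357]
tabend [0.6823 0.0233 0.1739] 0.001972121978939896 [-34.6561  -1.7016  80.5669]
tabroot [0.6543 0.0205 0.1802] 0.001167573000282638 [-6.0282 -0.9276 76.913 ]
keepfront [0.526  0.0108 0.1546] 0.0022649893353924614 [106.1498  -0.7506   8.782 ]
keepertop [0.5162 0.0095 0.1711] 0.0007880091928842625 [121.0521  -0.1748  20.9199]
1.6 bar [-19.7276  72.4085] tabc [-35.5351  74.8827] end [-51.3426  77.3569]
1.75 bar [-9.324  82.0454] tabc [-24.5843  86.8541] end [-39.8446  91.6628]
1.9 bar [ 2.4029 90.0195] tabc [-11.9675  97.0546] end [-26.3378 104.0898]
```

```bash
python3 - <<'E'
import cv2,numpy as np
a=cv2.imread("pics/scene0.png")[172:236,300:352];b=cv2.imread("pics/top0.png")[132:214,290:338]
a=cv2.resize(a,None,fx=7,fy=7,interpolation=cv2.INTER_CUBIC);b=cv2.resize(b,None,fx=7,fy=7,interpolation=cv2.INTER_CUBIC)
c=np.zeros((600,740,3),np.uint8);c[:a.shape[0],:a.shape[1]]=a;c[:b.shape[0],380:380+b.shape[1]]=b
cv2.imwrite("pics/crop1.png",np.clip(c*1.7,0,255).astype(np.uint8))
E
```

```text
(no output)
```

View pics/crop1.png

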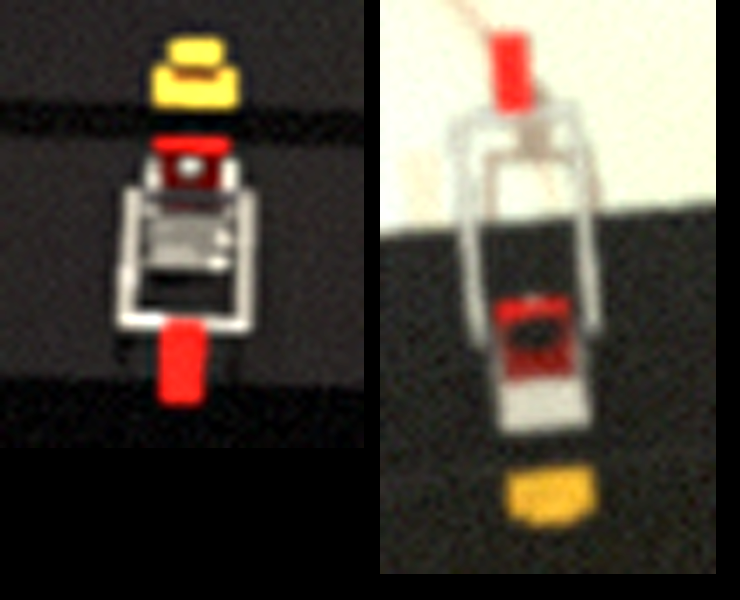

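```bash
cat >>h.py <<'E'
def sp(d,p,n):
    c,v=ray(d,p);P=F+n*ns/1e3;return sl(c+v*((P-c)@ns)/(v@ns))
E
python3 - <<'E'
from h import *
np.set_printoptions(precision=1,suppress=True)
s=get_image("scene");t=get_image("top")
A=lambda u,v:(300+u/7-.43,172+v/7-.43);B=lambda u,v:(290+(u-380)/7-.43,132+v/7-.43)
print("base back",sp(t,B(545,432),2),"base front",sp(s,A(187,271),2))
print("front edge",sp(s,A(187,383),0),sp(t,B(540,222),0))
print("lid edge", sp(s,A(187,140),0))
print("keepbase front",sp(t,B(551,466),2),sp(s,A(195,108),2),"lip back top",sp(t,B(550,525),12),sp(s,A(197,38),12), "tri",sl(tri(s,A(197,38),t,B(550,525))[0]))
for n,a,b in[("tabend",(182,406),(508,34)),("tabroot",(183,318),(516,110)),("barmid",(185,325),(518,108)),("bar-y",(245,325),(572,104)),("bar+y",(125,325),(460,118)),("levertip",(191,138),(532,298)),("levertip2",(191,152),(532,298))]:
    p,e=tri(s,A(*a),t,B(*b));print(n,sl(p),e*1e3)
E
```

```text
base back [87.3 -0.2  2. ] base front [41.1 -1.3  2. ]
front edge [-3.1 -3.1 -0. ] [-2.2  4.7  0. ]
lid edge [95.8  0.9  0. ]
keepbase front [101.4   1.    2. ] [108.5  -1.7   2. ] lip back top [129.6  -1.2  12. ] [133.9  -1.5  12. ] tri [131.7  -1.3  16.8]
tabend [-36.7  -1.8  80. ] 1.897267841642249
tabroot [-4.2 -1.  80.1] 1.4856370029698551
barmid [-6.2 -1.  78.1] 3.036565641924093
bar-y [-5.4 -1.8 79.6] 43.76124491770568
bar+y [-5.7 -1.  77.8] 39.41952344858152
levertip [68.  -1.  71.1] 1.3925153759543998
levertip2 [64.8 -1.1 65.2] 1.483766463422299
```

Lever pivot s≈64.5 mm up the slope, lever near 1.6 rad, tab pinch point ≈ (0.675, 0.0225, 0.176). Moving above it.

```bash
python3 -m inch '[[[0,0,0],[0,0,40],88],[[0,0,0.1],[40,-10,60],80],[[0,0,0.2],[492,-496,60],60],[[0,0,0.3],[492,-496,60],50],[[0,0,0.41],[492,-496,60],44],[[0,0,0.41],[492,-496,60],44],[[0,0,0.41],[492,-496,60],44],[[0,0,0.41],[492,-496,60],44],[[0,0,0.41],[492,-496,60],44],[[0,0,0.41],[492,-496,60],44],[[0,0,0.41],[492,-496,60],44],[[0,0,0.41],[492,-496,60],44],[[0,0,0.41],[492,-496,60],44],[[0,0,0.41],[492,-496,60],44],[[0,0,0.41],[492,-496,60],44],[[0,0,0.41],[492,-496,60],44],[[0,0,0.41],[492,-496,60],44],[[0,0,0.41],[492,-496,60],44],[[0,0,0.41],[492,-496,60],44],[[0,0,0.41],[492,-496,60],44]]'
```

```text
clock: 2.07
eef_pos: [0.6757, 0.0208, 0.2971]
orientation: [180.0, -0.1, -176.1]
contact_force: [-0.2, 0.2, 0.8]
opening: 0.0438
finger_force: 0.0
```

```bash
python3 -m inch '[[[0,0,0],[0,0,-40],44],[[0,0,0],[0,0,-70],44],[[0,0,0],[0,0,-90],44],[[0,0,0],[0,0,-105],40],[[0,0,0],[0,0,-118],40],[[0,0,0],[0,0,-128],40],[[0,0,0],[0,0,-128],40]]'
python3 - <<'E'
from h import *
for n,(a,b,c,d_) in dict(scene=(165,245,270,390),top=(100,220,260,370)).items():
    d=get_image(n);cv2.imwrite(f"pics/{n}1full.png",d["img"])
    globals()[n]=cv2.resize(d["img"][a:b,c:d_],(0,0),fx=3.5,fy=3.5,interpolation=cv2.INTER_CUBIC)
h=np.zeros((430,810,3),np.uint8);h[:scene.shape[0],:scene.shape[1]]=scene;h[:top.shape[0],422:422+top.shape[1]]=top[:430,:388]
cv2.imwrite("pics/c2.png",np.clip(h[:,:800]*1.6,0,255))
E
```

```text
clock: 2.65
eef_pos: [0.6736, 0.0239, 0.1692]
orientation: [180.0, -0.2, -175.9]
contact_force: [-0.7, 0.6, -0.3]
opening: 0.0401
finger_force: 0.0[ WARN:0@9.949] global loadsave.cpp:1063 imwrite_ Unsupported depth image for selected encoder is fallbacked to CV_8U.
```

View pics/c2.png

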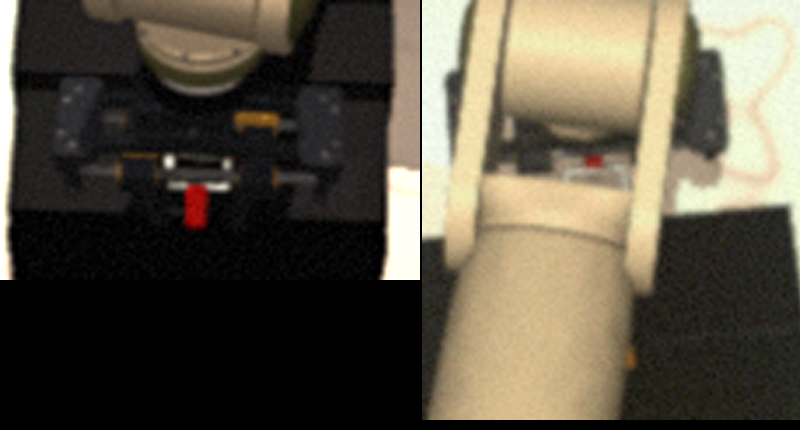

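The red tab (195,205 in the left crop) lies centred between the fingers (about 145 and 250). Closing.

```bash
python3 -m inch '[[[0,0,0],[0,0,0],25],[[0,0,0],[0,0,0],8],[[0,0,0],[0,0,0],8],[[0,0,0],[0,0,0],8],[[0,0,0],[0,0,0],8]]'
python3 - <<'E'
from h import *
np.set_printoptions(precision=1,suppress=True)
e=readout.observe();g=e["eef_pos"];print(sl(g),e["contact_force"])
F=F+.004*ns
import h;h.F=F
for L in(1.5,1.6,1.7):
  b,c=loop(L,4.15-L,64.5);print(L,c,wd(c[0],0,c[1])*1e3)
L=1.6
d0=4.15-L
b,c0=loop(L,d0,64.5)
for k in range(0,17):
    d=d0-np.radians(10)*k
    b,c=loop(L,d,64.5);dw=(wd(c[0],0,c[1])-wd(c0[0],0,c0[1]))*1e3
    print(round(np.degrees(d)),"bar rel keeper s",round(b[0]-127,1),"n",round(b[1],1),"shift",dw)
E
```

```text
clock: 3.17
eef_pos: [0.6749, 0.0226, 0.1711]
orientation: [-180.0, 0.0, -175.9]
contact_force: [0.1, 0.1, 0.4]
opening: 0.0137
finger_force: 30.0
[-28.6  -1.6  75.4] [0.1 0.1 0.4]
1.5 [-32.9  66.4] [677.3  21.2 164.9]
1.6 [-26.6  75.8] [674.6  21.  175.9]
1.7 [-19.3  84.6] [670.8  20.8 186.6]
146 bar rel keeper s -131.8 n 72.4 shift [0. 0. 0.]
136 bar rel keeper s -123.1 n 83.3 shift [-4.1 -0.3 17. ]
126 bar rel keeper s -112.6 n 92.4 shift [-11.1  -0.8  33. ]
116 bar rel keeper s -100.6 n 99.6 shift [-20.7  -1.5  47.6]
106 bar rel keeper s -87.6 n 104.7 shift [-32.8  -2.4  60.3]
96 bar rel keeper s -73.9 n 107.3 shift [-46.8  -3.5  70.7]
86 bar rel keeper s -60.0 n 107.6 shift [-62.4  -4.6  78.5]
76 bar rel keeper s -46.2 n 105.5 shift [-79.2  -5.8  83.4]
66 bar rel keeper s -33.0 n 100.9 shift [-96.5  -7.1  85.4]
56 bar rel keeper s -20.8 n 94.2 shift [-113.9   -8.4   84.3]
46 bar rel keeper s -10.0 n 85.4 shift [-130.9   -9.7   80.2]
36 bar rel keeper s -0.8 n 74.9 shift [-146.9  -10.8   73.2]
26 bar rel keeper s 6.4 n 63.0 shift [-161.4  -11.9   63.5]
16 bar rel keeper s 11.4 n 50.0 shift [-174.   -12.8   51.4]
6 bar rel keeper s 14.1 n 36.3 shift [-184.4  -13.6   37.3]
-4 bar rel keeper s 14.4 n 22.4 shift [-192.2  -14.2   21.7]
-14 bar rel keeper s 12.2 n 8.6 shift [-197.1  -14.5    4.9]
```

```bash
python3 -m inch '[[[0,0,0],[-2,0,8.5],8],[[0,-0.03,0],[-4,0,17],8],[[0,-0.06,0],[-7,-0.5,25],8],[[0,-0.09,0],[-10.5,-1,33],8],[[0.01,-0.12,0],[-15,-1,40.5],8],[[0.01,-0.15,0],[-20,-1.5,48],8],[[0.01,-0.18,0],[-26,-2,54.5],8],[[0.01,-0.21,0],[-32,-2.5,60.5],8],[[0.01,-0.24,0],[-38,-3,66],8],[[0.02,-0.27,0],[-45,-3.5,71],8],[[0.02,-0.27,0],[-45,-3.5,71],8]]'
```

```text
clock: 4.08
eef_pos: [0.6282, 0.0191, 0.2423]
orientation: [180.0, 15.5, -175.9]
contact_force: [-0.3, -1.1, -3.4]
opening: 0.0134
finger_force: 30.0
```

```bash
python3 -m inch '[[[0,-0.02,0],[-7.5,-0.5,4],8],[[0,-0.04,0],[-15.5,-1,7.8],8],[[0,-0.06,0],[-24,-1.5,10.5],8],[[0,-0.08,0],[-32,-2.3,12.8],8],[[0.01,-0.1,0],[-40.5,-3,14],8],[[0.01,-0.12,0],[-49,-3.6,15],8],[[0.01,-0.14,0],[-58,-4.3,14.5],8],[[0.01,-0.16,0],[-66.5,-5,14],8],[[0.01,-0.18,0],[-75,-5.5,12],8],[[0.01,-0.2,0],[-83,-6,10],8],[[0.01,-0.22,0],[-91,-6.5,6.5],8],[[0.02,-0.23,0],[-99,-7,3],8],[[0.02,-0.24,0],[-106,-7.7,-1.5],8],[[0.02,-0.24,0],[-113.5,-8.4,-6.5],8],[[0.02,-0.24,0],[-113.5,-8.4,-6.5],8]]'
python3 - <<'E'
from h import *
for n,(a,b,c,d_) in dict(scene=(155,235,270,390),top=(120,220,260,370)).items():
    d=get_image(n)
    globals()[n]=cv2.resize(d["img"][a:b,c:d_],(0,0),fx=3.5,fy=3.5,interpolation=cv2.INTER_CUBIC)
h=np.zeros((360,810,3),np.uint8);h[:scene.shape[0],:scene.shape[1]]=scene;h[:top.shape[0],422:422+top.shape[1]]=top[:,:388]
cv2.imwrite("pics/c3.png",np.clip(h[:,:800]*1.6,0,255).astype(np.uint8))
E
```

```text
clock: 5.33
eef_pos: [0.5162, 0.0104, 0.2362]
orientation: [179.8, 29.4, -176.0]
contact_force: [-3.5, -2.0, 5.9]
opening: 0.0129
finger_force: 30.0
```

View pics/c3.png

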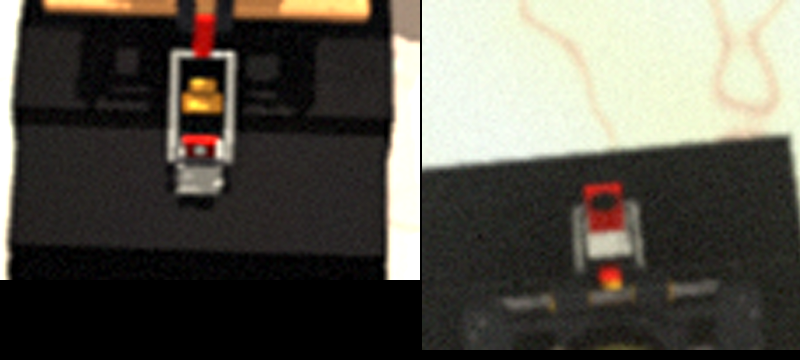

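The loop is over, with the bar (203,55 left crop) beyond the keeper (203,95) and the lever still up. There's a slight inward push, so I'll continue with a little outward pull.

```bash
python3 -m inch '[[[0,0,0],[-4,0,2],8],[[0,0,0],[-10,-0.5,-4],8],[[0,0,0],[-16,-1,-10],8],[[0,0,0],[-22,-1.5,-16],8],[[0,0,0],[-28,-2,-24],8],[[0,0,0],[-33,-2,-32],8],[[0,0,0],[-36,-2,-38],8],[[0,0,0],[-36,-2,-38],8],[[0,0,0],[-36,-2,-38],8]]'
python3 - <<'E'
from h import *
print(sl(readout.observe()["eef_pos"]))
for n,(a,b,c,d_) in dict(scene=(155,235,270,390),top=(120,220,260,370)).items():
    d=get_image(n)
    globals()[n]=cv2.resize(d["img"][a:b,c:d_],(0,0),fx=3.5,fy=3.5,interpolation=cv2.INTER_CUBIC)
h=np.zeros((360,810,3),np.uint8);h[:scene.shape[0],:scene.shape[1]]=scene;h[:top.shape[0],422:422+top.shape[1]]=top[:,:388]
cv2.imwrite("pics/c4.png",np.clip(h[:,:800]*1.6,0,255).astype(np.uint8))
E
```

```text
clock: 6.18
eef_pos: [0.48, 0.0082, 0.197]
orientation: [179.8, 29.3, -176.0]
contact_force: [-6.2, -6.1, 3.9]
opening: 0.0134
finger_force: 30.0
[163.96874781  -1.56388136  32.91461911]
```

View pics/c4.png

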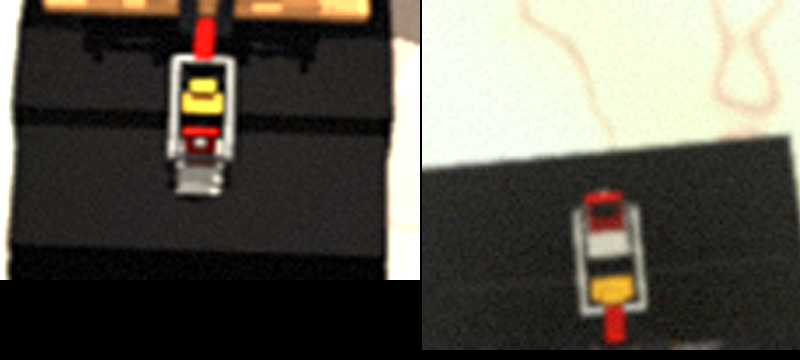

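```bash
python3 -m inch '[[[0,0,0],[-2,-1,-4],8],[[0,0,0],[-4,-1.5,-8],8],[[0,0,0],[-5,-2,-12],8],[[0,0,0],[-5,-2,-12],8],[[0,0,0],[-5,-2,-12],8]]'
python3 -m inch '[[[0,0,0],[0,0,0],16],[[0,0,0],[0,0,0],20],[[0,0,0],[0,0,0],28],[[0,0,0],[0,0,0],34],[[0,0,0],[0,0,0],34],[[0,0,0],[-20,-1,20],34],[[0,0,0],[-50,-2,60],34],[[0,0,0],[-60,-2,100],34],[[0,0,0],[-60,-2,110],34]]'
python3 - <<'E'
from h import *
for n,(a,b,c,d_) in dict(scene=(155,235,270,390),top=(120,220,260,370)).items():
    d=get_image(n);cv2.imwrite(f"pics/{n}5full.png",d["img"])
    globals()[n]=cv2.resize(d["img"][a:b,c:d_],(0,0),fx=3.5,fy=3.5,interpolation=cv2.INTER_CUBIC)
h=np.zeros((360,810,3),np.uint8);h[:scene.shape[0],:scene.shape[1]]=scene;h[:top.shape[0],422:422+top.shape[1]]=top[:,:388]
cv2.imwrite("pics/c5.png",np.clip(h[:,:800]*1.6,0,255).astype(np.uint8))
E
```

```text
clock: 6.7
eef_pos: [0.475, 0.0069, 0.1849]
orientation: [179.7, 29.2, -176.0]
contact_force: [-2.5, -1.6, 3.7]
opening: 0.013
finger_force: 30.0
clock: 7.45
eef_pos: [0.4142, 0.0048, 0.2995]
orientation: [180.0, 29.6, -175.9]
contact_force: [0.1, 0.3, 1.4]
opening: 0.0338
finger_force: 0.0
```

View pics/c5.png

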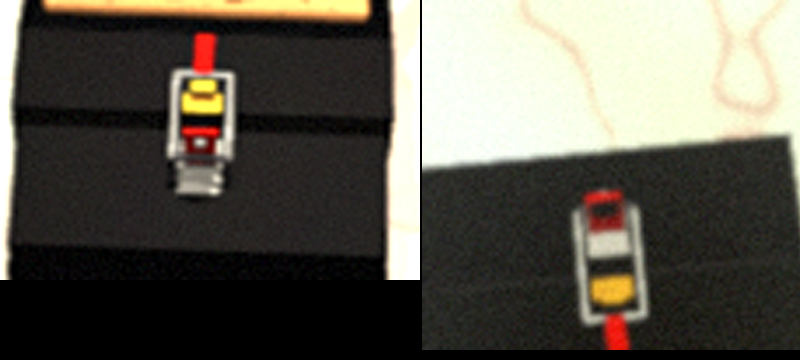

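The loop lies with its bar behind the keeper (left crop: bar at v≈72, keeper v≈80-115; top crop: bar v≈320, keeper 278-302). It is released. Next I'll work out the lever press path.

```bash
cat >>h.py <<'E'
F=F+.004*ns
def btn(L,h,s0=64.5):
    u=np.array([-np.cos(L),np.sin(L)]);v=np.array([np.sin(L),np.cos(L)])
    q=np.array([s0,8])+44*u+(4.5+h)*v;return wd(q[0],-1.2,q[1])*1e3
E
python3 - <<'E'
from h import *
np.set_printoptions(precision=1,suppress=True)
s=get_image("scene");t=get_image("top")
A=lambda u,v:(270+u/3.5-.36,155+v/3.5-.36);B=lambda u,v:(260+(u-422)/3.5-.36,120+v/3.5-.36)
for n,a,b in[("tip",(201,128),(605,192)),("bar",(203,72),(613,320)),("lipback",(203,80),(613,303))]:
    p,e=tri(s,A(*a),t,B(*b));print(n,sl(p),e*1e3)
for L in(1.6,1.7,1.8,1.9):
    u=np.array([-np.cos(L),np.sin(L)]);v=np.array([np.sin(L),np.cos(L)])
    print(L,"tip end up/low edge",np.array([64.5,8])+55*u+4.5*v,np.array([64.5,8])+55*u-.5*v)
for L in(1.9,1.8,1.6,1.4,1.2,1.05,.95,.8,.6,.4,.2,0):print(L,btn(L,13),btn(L,5),"tilt",round(L-.349,2))
print(readout.observe()["eef_pos"])
E
```

```text
tip [68.6 -0.5 66.1] 3.4132357600223604
bar [140.6  -1.1   4.8] 0.24822216089960017
lipback [130.6  -0.8  12.2] 1.2150601308703117
1.6 tip end up/low edge [70.6 62.8] [65.6 63. ]
1.7 tip end up/low edge [76. 62.] [71.1 62.6]
1.8 tip end up/low edge [81.4 60.5] [76.5 61.7]
1.9 tip end up/low edge [86.5 58.6] [81.8 60.2]
1.9 [549.5  13.  187.7] [557.5  13.6 187.5] tilt 1.55
1.8 [554.   13.3 189.1] [561.9  13.9 188.2] tilt 1.45
1.6 [563.3  14.  190.6] [570.9  14.6 188.1] tilt 1.25
1.4 [572.7  14.7 190.2] [579.6  15.2 186.2] tilt 1.05
1.2 [581.9  15.4 188. ] [587.9  15.8 182.7] tilt 0.85
1.05 [588.3  15.9 185.1] [593.5  16.3 179. ] tilt 0.7
0.95 [592.4  16.2 182.6] [596.9  16.5 176.1] tilt 0.6
0.8 [597.9  16.6 178.3] [601.4  16.8 171.1] tilt 0.45
0.6 [604.2  17.1 171.2] [606.2  17.2 163.5] tilt 0.25
0.4 [609.   17.4 163.1] [609.4  17.4 155.1] tilt 0.05
0.2 [612.   17.6 154.1] [610.9  17.5 146.2] tilt -0.15
0 [613.3  17.7 144.7] [610.5  17.5 137.2] tilt -0.35
[0.4 0.  0.3]
```

```bash
python3 -m inch '[[[0,-0.05,0],[40,2,0],0],[[0.01,-0.09,0],[75,5,-20],0],[[0.01,-0.09,0],[100,7,-50],0],[[0.01,-0.09,0],[115,8,-85],0],[[0.01,-0.09,0],[120,8.5,-105],0],[[0.01,-0.09,0],[121,8.5,-116],0],[[0.01,-0.09,0],[121,8.5,-116],0],[[0.01,-0.09,0],[121,8.5,-116],0]]'
python3 -m inch '[[[0,0,0],[2,0,0],0],[[0,0,0],[4,0,0],0],[[0,0,0],[6,0.5,0],0],[[0,0,0],[8,0.5,0],0],[[0,0,0],[8,0.5,0],0]]'
```

```text
clock: 8.32
eef_pos: [0.5358, 0.0136, 0.1775]
orientation: [179.4, 34.3, -176.2]
contact_force: [-0.6, -0.5, 0.8]
opening: 0.0008
finger_force: 0.0
clock: 8.73
eef_pos: [0.5447, 0.0137, 0.1798]
orientation: [179.5, 34.6, -176.1]
contact_force: [-0.6, -0.6, -0.0]
opening: 0.0006
finger_force: 0.0
```

```bash
python3 -m inch '[[[0,0,0],[2,0,1],0],[[0,0,0],[4,0,2],0],[[0,0,0],[6,0.5,3],0],[[0,0,0],[6,0.5,3],0]]'
python3 -m inch '[[[0,0,0],[2,0,0],0],[[0,0,0],[4,0,0],0],[[0,0,0],[6,0.5,0],0],[[0,0,0],[6,0.5,0],0]]'
```

```text
clock: 9.07
eef_pos: [0.5508, 0.0143, 0.1826]
orientation: [179.5, 34.5, -176.1]
contact_force: [0.3, -0.4, -0.5]
opening: 0.0004
finger_force: 0.0
clock: 9.4
eef_pos: [0.5566, 0.0148, 0.1822]
orientation: [179.5, 34.5, -176.1]
contact_force: [0.5, 0.7, 0.6]
opening: 0.0005
finger_force: 0.0
```

```bash
python3 -m inch '[[[0,0,0],[2,0,0],0],[[0,0,0],[4,0,0],0],[[0,0,0],[4,0,0],0]]'
python3 -m inch '[[[0,0,0],[2,0,0],0],[[0,0,0],[4,0.5,0],0],[[0,0,0],[4,0.5,0],0]]'
```

```text
clock: 9.65
eef_pos: [0.5606, 0.0148, 0.1823]
orientation: [179.5, 34.5, -176.1]
contact_force: [0.7, 0.6, 0.1]
opening: 0.0005
finger_force: 0.0
clock: 9.9
eef_pos: [0.5642, 0.0154, 0.1819]
orientation: [179.5, 34.4, -176.1]
contact_force: [-2.1, -0.1, -0.0]
opening: 0.0004
finger_force: 1.0
```

```bash
python3 -m inch '[[[0,-0.02,0],[2,0,0],0],[[0,-0.04,0],[4,0.5,0],0],[[0,-0.06,0],[6,0.5,0],0],[[0,-0.08,0],[8,0.5,0],0],[[0,-0.1,0],[10,1,0],0],[[0,-0.1,0],[12,1,0],0],[[0,-0.1,0],[12,1,0],0]]'
python3 - <<'E'
from h import *
np.set_printoptions(precision=1,suppress=True)
s=get_image("scene")
cv2.imwrite("pics/c6.png",np.clip(cv2.resize(s["img"][160:235,280:380],(0,0),fx=7,fy=7,interpolation=cv2.INTER_CUBIC)*1.7,0,255).astype(np.uint8))
E
```

```text
clock: 10.48
eef_pos: [0.5763, 0.0164, 0.182]
orientation: [180.0, 40.1, -175.8]
contact_force: [-2.6, 0.3, 0.1]
opening: 0.0007
finger_force: 1.0
```

View pics/c6.png

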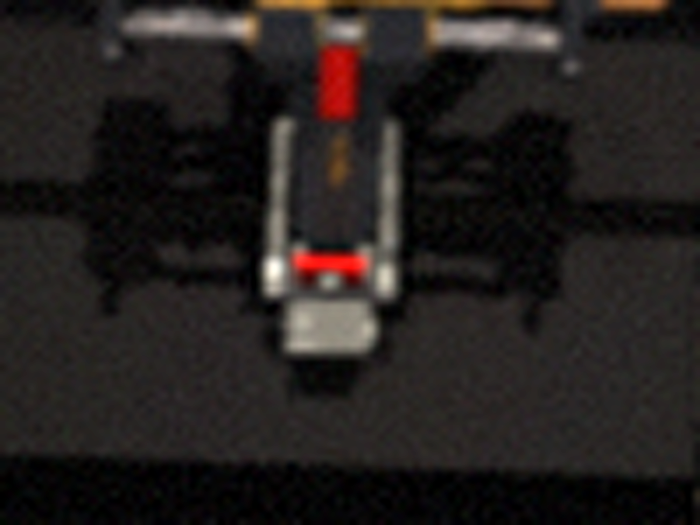

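Fingers (centre 340, v 120–250) sit between the loop wires behind the lever tip (330,262), and the lever is following with about 2.6 N. Continuing.

```bash
python3 -m inch '[[[0,0,0],[2,0,0],0],[[0,0,0],[4,0.5,0],0],[[0,0,0],[6,0.5,0],0],[[0,0,0],[8,0.5,-0.5],0],[[0,0,0],[10,0.5,-1],0],[[0,0,0],[10,0.5,-1],0]]'
python3 -m inch '[[[0,0.02,0],[1.5,0,-1],0],[[0,0.04,0],[3,0,-2],0],[[0,0.06,0],[4.5,0.5,-3],0],[[0,0.06,0],[4.5,0.5,-3],0]]'
```

```text
clock: 11.03
eef_pos: [0.5868, 0.0168, 0.1814]
orientation: [-180.0, 40.2, -175.8]
contact_force: [-0.1, 0.9, 0.0]
opening: 0.0005
finger_force: 0.5
clock: 11.37
eef_pos: [0.5916, 0.0172, 0.1787]
orientation: [179.7, 36.8, -176.0]
contact_force: [-1.2, -0.3, 0.5]
opening: 0.0004
finger_force: 0.6
```

```bash
python3 -m inch '[[[0,0.03,0],[1,0,-0.8],0],[[0,0.06,0],[2.1,0,-1.6],0],[[0,0.09,0],[3.2,0.2,-2.5],0],[[0,0.09,0],[3.2,0.2,-2.5],0]]'
python3 -m inch '[[[0,0.03,0],[1,0,-0.9],0],[[0,0.06,0],[1.9,0,-1.8],0],[[0,0.09,0],[2.8,0.2,-2.7],0],[[0,0.09,0],[2.8,0.2,-2.7],0]]'
```

```text
clock: 11.7
eef_pos: [0.5948, 0.0175, 0.1763]
orientation: [179.3, 31.7, -176.2]
contact_force: [-1.0, -0.3, 1.9]
opening: 0.0002
finger_force: 1.1
clock: 12.03
eef_pos: [0.5975, 0.0178, 0.1735]
orientation: [178.9, 26.6, -176.4]
contact_force: [-0.9, 0.2, 4.1]
opening: 0.0005
finger_force: 1.9
```

```bash
python3 -m inch '[[[0,0.03,0],[0.9,0,-0.9],0],[[-0.01,0.06,0],[1.7,0,-1.9],0],[[-0.01,0.09,0],[2.5,0.2,-2.8],0],[[-0.01,0.09,0],[2.5,0.2,-2.8],0]]'
python3 -m inch '[[[0,0.03,0],[0.8,0,-1],0],[[-0.01,0.06,0],[1.6,0,-2.1],0],[[-0.01,0.09,0],[2.3,0.2,-3.1],0],[[-0.01,0.09,0],[2.3,0.2,-3.1],0]]'
```

```text
clock: 12.37
eef_pos: [0.5999, 0.0181, 0.1706]
orientation: [179.2, 21.4, -176.3]
contact_force: [-1.5, -0.5, 4.7]
opening: 0.0002
finger_force: 2.7
clock: 12.7
eef_pos: [0.6022, 0.0183, 0.1676]
orientation: [179.4, 16.3, -176.2]
contact_force: [-2.0, -0.7, 5.4]
opening: 0.0004
finger_force: 3.1
```

```bash
python3 -m inch '[[[0,0.03,0],[0.7,0,-1.1],0],[[-0.01,0.06,0],[1.4,0,-2.2],0],[[-0.01,0.09,0],[2,0.2,-3.3],0],[[-0.01,0.09,0],[2,0.2,-3.3],0]]'
python3 -m inch '[[[0,0.03,0],[0.6,0,-1.1],0],[[-0.01,0.06,0],[1.2,0,-2.2],0],[[-0.01,0.09,0],[1.7,0.2,-3.4],0],[[-0.01,0.09,0],[1.7,0.2,-3.4],0]]'
```

```text
clock: 13.03
eef_pos: [0.6044, 0.0184, 0.1643]
orientation: [179.6, 11.1, -176.1]
contact_force: [-0.8, -0.4, 5.3]
opening: 0.0005
finger_force: 3.3
clock: 13.37
eef_pos: [0.6063, 0.0186, 0.1608]
orientation: [179.9, 5.9, -176.1]
contact_force: [-0.4, -1.0, 6.0]
opening: 0.0004
finger_force: 3.2
```

```bash
python3 -m inch '[[[0,0.03,0],[0.5,0,-1.2],0],[[-0.01,0.06,0],[1,0,-2.4],0],[[-0.01,0.09,0],[1.4,0.1,-3.6],0],[[-0.01,0.09,0],[1.4,0.1,-3.6],0]]'
python3 -m inch '[[[0,0.03,0],[0.4,0,-1.2],0],[[-0.01,0.06,0],[0.8,0,-2.4],0],[[-0.01,0.09,0],[1.1,0.1,-3.7],0],[[-0.01,0.09,0],[1.1,0.1,-3.7],0]]'
```

```text
clock: 13.7
eef_pos: [0.6079, 0.0188, 0.157]
orientation: [-179.9, 0.8, -176.1]
contact_force: [0.5, -0.1, 6.0]
opening: 0.0004
finger_force: 3.0
clock: 14.03
eef_pos: [0.6091, 0.0189, 0.1531]
orientation: [-179.7, -4.4, -176.1]
contact_force: [2.7, -0.1, 5.2]
opening: 0.0007
finger_force: 2.7
```

```bash
python3 -m inch '[[[0,0.03,0],[0.2,0,-1],0],[[-0.01,0.05,0],[0.4,0,-2],0],[[-0.01,0.05,0],[0.4,0,-2],0]]'
python3 -m inch '[[[0,0.03,0],[0.2,0,-1],0],[[0,0.05,0],[0.3,0,-2],0],[[0,0.05,0],[0.3,0,-2],0]]'
```

```text
clock: 14.28
eef_pos: [0.6092, 0.019, 0.151]
orientation: [-179.3, -7.3, -176.1]
contact_force: [3.5, -1.0, 3.8]
opening: 0.0006
finger_force: 2.3
clock: 14.53
eef_pos: [0.609, 0.0189, 0.1487]
orientation: [-179.5, -10.3, -176.1]
contact_force: [2.1, 0.5, 3.6]
opening: 0.0004
finger_force: 2.0
```

```bash
python3 -m inch '[[[0,0.02,0],[0.2,0,-0.8],0],[[0,0.04,0],[0.2,0,-1.6],0],[[0,0.04,0],[0.2,0,-1.6],0]]'
python3 -m inch '[[[0,0.02,0],[0.1,0,-0.8],0],[[0,0.04,0],[0.1,0,-1.6],0],[[0,0.04,0],[0.1,0,-1.6],0]]'
```

```text
clock: 14.78
eef_pos: [0.6087, 0.0188, 0.147]
orientation: [-179.7, -12.8, -176.1]
contact_force: [1.8, 1.9, 3.1]
opening: 0.0005
finger_force: 1.7
clock: 15.03
eef_pos: [0.6088, 0.0187, 0.1453]
orientation: [-179.8, -15.1, -176.1]
contact_force: [0.9, 0.4, 2.3]
opening: 0.0002
finger_force: 1.4
```

Past the dead point (force falling). Creeping on to the stop.

```bash
python3 -m inch '[[[0,0.02,0],[0,0,-0.6],0],[[0,0.03,0],[0,0,-1.2],0],[[0,0.03,0],[0,0,-1.2],0]]'
python3 -m inch '[[[0,0.02,0],[0,0,-0.6],0],[[0,0.03,0],[0,0,-1.2],0],[[0,0.03,0],[0,0,-1.2],0]]'
```

```text
clock: 15.28
eef_pos: [0.6087, 0.0187, 0.1442]
orientation: [-179.9, -16.8, -176.1]
contact_force: [0.9, 1.1, 1.7]
opening: 0.0005
finger_force: 1.1
clock: 15.53
eef_pos: [0.6087, 0.0187, 0.1431]
orientation: [180.0, -18.5, -176.0]
contact_force: [1.0, 0.4, 2.0]
opening: 0.0006
finger_force: 0.9
```

```bash
python3 -m inch '[[[0,0.01,0],[0,0,-0.6],0],[[0,0.02,0],[-0.2,0,-1.2],0],[[0,0.02,0],[-0.2,0,-1.2],0]]'
python3 -m inch '[[[0,0,0],[0,0,-0.5],0],[[0,0,0],[-0.3,0,-1],0],[[0,0,0],[-0.3,0,-1],0]]'
```

```text
clock: 15.78
eef_pos: [0.6086, 0.0187, 0.1421]
orientation: [179.9, -19.6, -176.0]
contact_force: [1.1, -0.1, 1.8]
opening: 0.0004
finger_force: 0.9
clock: 16.03
eef_pos: [0.6082, 0.0187, 0.1413]
orientation: [179.9, -19.5, -176.0]
contact_force: [1.0, 0.8, 1.2]
opening: 0.0006
finger_force: 0.6
```

```bash
python3 -m inch '[[[0,0,0],[-0.2,0,-0.5],0],[[0,0,0],[-0.4,0,-1],0],[[0,0,0],[-0.4,0,-1],0]]'
python3 -m inch '[[[0,0,0],[-0.2,0,-0.5],0],[[0,0,0],[-0.4,0,-1],0],[[0,0,0],[-0.4,0,-1],0]]'
python3 -m inch '[[[0,0,0],[-0.2,0,-0.5],0],[[0,0,0],[-0.3,0,-0.8],0],[[0,0,0],[-0.3,0,-0.8],0]]'
```

```text
clock: 16.28
eef_pos: [0.6078, 0.0187, 0.1403]
orientation: [179.9, -19.5, -176.0]
contact_force: [1.1, -0.1, 0.4]
opening: 0.0006
finger_force: 0.7
clock: 16.53
eef_pos: [0.6074, 0.0187, 0.1392]
orientation: [179.9, -19.5, -176.0]
contact_force: [1.4, 0.7, 1.0]
opening: 0.0003
finger_force: 0.5
clock: 16.78
eef_pos: [0.6071, 0.0187, 0.1384]
orientation: [179.9, -19.5, -176.0]
contact_force: [0.9, 0.1, 0.4]
opening: 0.0004
finger_force: 0.4
```

```bash
python3 -m inch '[[[0,0,0],[-0.2,0,-0.5],0],[[0,0,0],[-0.3,0,-0.8],0],[[0,0,0],[-0.3,0,-0.8],0]]'
python3 -m inch '[[[0,0,0],[-0.2,0,-0.5],0],[[0,0,0],[-0.3,0,-0.8],0],[[0,0,0],[-0.3,0,-0.8],0]]'
python3 -m inch '[[[0,0,0],[-0.2,0,-0.5],0],[[0,0,0],[-0.3,0,-0.8],0],[[0,0,0],[-0.3,0,-0.8],0]]'
```

```text
clock: 17.03
eef_pos: [0.6068, 0.0187, 0.1376]
orientation: [179.9, -19.5, -176.0]
contact_force: [0.3, 1.1, 1.4]
opening: 0.0008
finger_force: 0.3
clock: 17.28
eef_pos: [0.6065, 0.0187, 0.1369]
orientation: [179.9, -19.5, -176.0]
contact_force: [0.2, -0.1, 0.3]
opening: 0.0004
finger_force: 0.2
clock: 17.53
eef_pos: [0.6062, 0.0187, 0.136]
orientation: [179.9, -19.5, -176.0]
contact_force: [0.3, 0.5, 0.3]
opening: 0.0004
finger_force: 0.1
```

```bash
for i in 1; do python3 -m inch '[[[0,0,0],[-0.2,0,-0.5],0],[[0,0,0],[-0.2,0,-0.5],0]]'
python3 -m inch '[[[0,0,0],[-0.2,0,-0.5],0],[[0,0,0],[-0.2,0,-0.5],0]]'
python3 -m inch '[[[0,0,0],[-0.2,0,-0.5],0],[[0,0,0],[-0.2,0,-0.5],0]]'; done
```

```text
clock: 17.7
eef_pos: [0.606, 0.0187, 0.1355]
orientation: [179.9, -19.5, -176.0]
contact_force: [0.6, 0.1, -0.6]
opening: 0.0005
finger_force: 0.1
clock: 17.87
eef_pos: [0.606, 0.0187, 0.1354]
orientation: [179.9, -19.5, -176.0]
contact_force: [1.1, 0.1, 1.9]
opening: 0.0005
finger_force: 1.1
clock: 18.03
eef_pos: [0.606, 0.0187, 0.1353]
orientation: [179.9, -19.4, -176.0]
contact_force: [1.5, 0.6, 5.2]
opening: 0.0004
finger_force: 2.6
```

At the stop: about 6 N per mm. Building up to about 15 N.

```bash
python3 -m inch '[[[0,0,0],[-0.2,0,-0.5],0],[[0,0,0],[-0.3,0,-0.9],0],[[0,0,0],[-0.3,0,-0.9],0]]'
```

```text
clock: 18.28
eef_pos: [0.606, 0.0187, 0.1351]
orientation: [179.9, -19.4, -176.0]
contact_force: [1.5, 0.7, 9.3]
opening: 0.0007
finger_force: 4.8
```

```bash
python3 -m inch '[[[0,0,0],[-0.2,0,-0.6],0],[[0,0,0],[-0.4,0,-1.1],0],[[0,0,0],[-0.4,0,-1.1],0],[[0,0,0],[-0.4,0,-1.1],0]]'
python3 -m inch '[[[0,0,0],[0,0,0],0],[[0,0,0],[0,0,0],0],[[0,0,0],[0,0,0],0],[[0,0,0],[0,0,0],0],[[0,0,0],[0,0,0],0],[[0,0,0],[0,0,0],0],[[0,0,0],[0,0,0],0],[[0,0,0],[0,0,0],0]]'
```

```text
clock: 18.62
eef_pos: [0.606, 0.0187, 0.1349]
orientation: [179.9, -19.3, -176.0]
contact_force: [3.5, 1.4, 13.5]
opening: 0.0001
finger_force: 7.2
clock: 19.28
eef_pos: [0.606, 0.0187, 0.1349]
orientation: [179.9, -19.3, -176.0]
contact_force: [2.8, 1.8, 13.9]
opening: 0.0005
finger_force: 7.2
```

```bash
python3 -m inch '[[[0,0,0],[-0.1,0,-0.3],0],[[0,0,0],[-0.1,0,-0.3],0],[[0,0,0],[-0.1,0,-0.3],0],[[0,0,0],[-0.1,0,-0.3],0],[[0,0,0],[-0.1,0,-0.3],0],[[0,0,0],[-0.1,0,-0.3],0],[[0,0,0],[-0.1,0,-0.3],0],[[0,0,0],[-0.1,0,-0.3],0],[[0,0,0],[-0.1,0,-0.3],0]]'
python3 -m inch '[[[0,0,0],[0.5,0,1.5],0],[[0,0,0],[1,0,4],0],[[0,0,0],[3,0,9],0],[[0,0,0],[8,0,24],0],[[0,0,0],[20,0,60],0],[[0,0,0],[20,0,100],0],[[0,-0.1,0],[0,0,130],0],[[0,-0.2,0],[-20,30,150],0],[[0,-0.3,0],[-60,70,150],0],[[0,-0.34,0],[-100,110,150],0],[[0,-0.34,0],[-140,150,150],0],[[0,-0.34,0],[-180,190,150],0],[[0,-0.34,0],[-220,230,150],0],[[0,-0.34,0],[-260,270,150],0],[[0,-0.34,0],[-260,270,150],0],[[0,-0.34,0],[-260,270,150],0],[[0,-0.34,0],[-260,270,150],0]]'
python3 - <<'E'
from h import *
a=get_image("scene")["img"][165:235,290:365];b=get_image("top")["img"][130:215,280:345]
f=lambda x:cv2.resize(x,(0,0),fx=6,fy=6,interpolation=cv2.INTER_CUBIC)
a,b=f(a),f(b);c=np.zeros((515,800,3),np.uint8);c[:a.shape[0],:a.shape[1]]=a;c[:b.shape[0],400:400+b.shape[1]]=b[:,:350]if a.shape[1]<400 else 0
c[:a.shape[0],:a.shape[1]]=a
if a.shape[1]>=400: c=np.zeros((515,860,3),np.uint8);c[:a.shape[0],:a.shape[1]]=a;c[:b.shape[0],455:455+b.shape[1]]=b;c=c[:,60:]
cv2.imwrite("pics/c7.png",np.clip(c[:,:800]*1.7,0,255).astype(np.uint8));print(readout.observe()["contact_force"])
E
```

```text
clock: 20.03
eef_pos: [0.606, 0.0187, 0.1349]
orientation: [180.0, -19.2, -176.0]
contact_force: [2.7, 2.0, 16.1]
opening: 0.0001
finger_force: 7.9
clock: 21.45
eef_pos: [0.3407, 0.2916, 0.2827]
orientation: [-178.8, -0.1, -176.0]
contact_force: [0.9, 0.4, 0.6]
opening: 0.0005
finger_force: 0.0
[ 0.05136925 -0.37051057 -0.01598388]
```

View pics/c7.png

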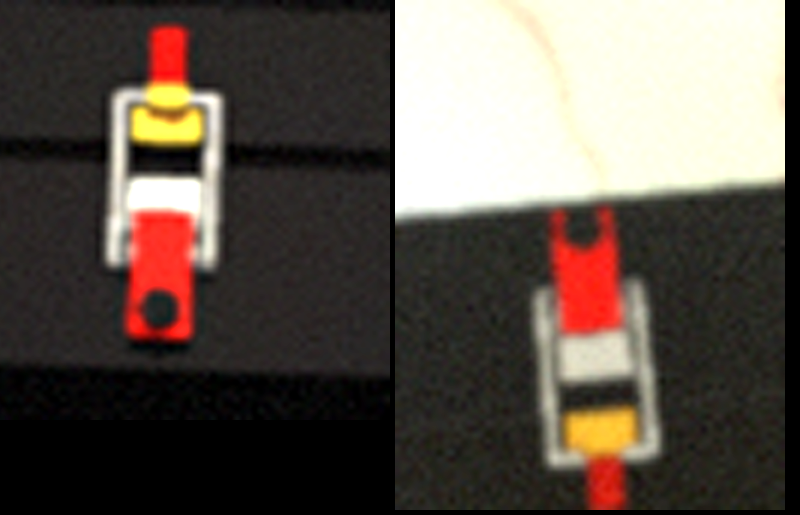

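The lever lies flat (red, left crop 160,270), the bar is hooked under the keeper lip (165,95), and the robot is clear.

```bash
python3 -c "
from bench import bot;print(bot.sign_off())"
```

```text
the job is handed in; nothing more can be done
None
```

The job is handed in: the crossbar is hooked behind the keeper and was let go before the lever was pressed, the lever is on its stop after a hold of about 14–16 N for over half a second (highest reading about 16 N), and the robot is clear.

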